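# Pack the orange carton in the insulated medicine case

## Robot

A 6-joint arm with a two-finger parallel gripper is mounted at the origin on the work surface. World frame = base frame: x ahead of the robot, y to its left, z up, the work surface at z = 0. Lengths are in m, angles in degrees, forces in N, time in s.
With the tool pointing down it reaches from about 0.25 to 0.725 m from the base axis. Payload 9.7 kg.
Tool frame: the origin (TCP) lies at the very end of the fingers, on their centre line; the grasp point (between the pads) lies 19 mm behind it; z points along the fingers, y is the direction in which the jaws open and shut (so a half turn about z gives the same grasp; the last joint's range is limited). The gripper opens to 85 mm and grips with 20 to 120 N. Pads are 22 mm wide; open, the fingers measure 114 mm over their backs; the gripper's body (76 mm by 85 mm) begins 54 mm behind the grasp point. The pads swing forward as they close: fully open they stand 13 mm farther back than shut.
Start: joints at [-65.031, 4.979, 10.078, 95.1, 0, 90], TCP at [0.232, -0.499, 0.231] pointing down, gripper open.
Joint ranges: [-179.16, 179.16], [-48.56, 103.87], [-65.8, 70.77], [-126.05, 130.52], [-82.76, 87.17], [-180, 180]. Speed limits (degrees/s): [127.2, 127.2, 147.25, 180, 180, 180].

## Interface

Orientations are given as [roll, pitch, yaw] about the fixed x, y, z axes, in that order (R = Rz(yaw) Ry(pitch) Rx(roll)).
In Python, from workcell import bot, camera, ticket gives the robot as it stands.
- The arm moves only by the shell command python3 -m jog 'ROWS' [FORCE]. ROWS is a JSON object of lists of equal length, an entry for each row: "turn": the turn, a rotation vector about the world's x, y, z each as a share of 8 degrees, from -1 to 1, a list of three; "delta_pos": the shift along the world's x, y, z each as a share of 50 mm, from -1 to 1, a list of three; "hand": the opening, from -1 (shut) to 1 (fully open). A call has exactly 10 rows; each row shifts and turns the commanded pose from where the row before left it; what a row does not reach is not made up. A row lasts 1/10 s, in which the tool goes at most 50 mm and 8.59 degrees, less where a joint would pass 70% of its speed; a pose out of reach is approached as far as the arm can. A call with a number of a shift or a turn outside -1 to 1 is refused whole. A call with a gripper value outside its range is refused whole. The fingers move at their own pace and stop on an object; FORCE is the grip in N (left out, the last holds). Time passes only in rows, so rows that do not move let the fingers close, or fill a call up. It gives the time, the measured TCP pose, the force and the opening at its end, in the units of the state.
- bot.get_obs(): the state, without advancing time (a new reading comes with each control period).
- camera(name): name is "scene" or "side" or "wrist"; returns a dict with "frame" (384x512x3 uint8, red, green, blue), "range_z" (384x512 float32, m along the optical axis (not along the pixel's ray), 0 where there is no reading), "fx", "fy", "cx", "cy" (pixels), "extrinsics" (4x4, takes a point from world to camera coordinates); the wrist camera has in their place "mount" (4x4, takes a point from camera to tool coordinates, whose origin is the TCP and whose axes are the flange's). Camera axes: x right, y up, looking along -z (the intrinsics and any distortion apply to the point x, -y, -z); pixel columns grow to the right and rows downward; lengths in m; the calibration is good to about 2 mm. A picture is of the moment at which its call begins: read the wrist's pose just before it.
- ticket.job_done(): hands the job in, once; it reports no verdict.
The state is a dict: "time": time; "q": joint angles; "qd": joint speeds; "joint_efforts": joint torques, N m; "ee_pos": TCP position; "tcp_rot": TCP orientation; "wrist_force": force on the tool from outside, world axes, zero at the start; "torque": the same for the moment, N m; "opening": finger opening in m.
Only numpy, scipy, OpenCV 4.12 (cv2) and the standard library are available. Lean on these libraries where they do the work, as an engineer would, in place of code of your own. Each camera call takes 0.05 s, during which the arm holds its last target.

## Task

First lift the lid of the insulated medicine case right open until it rests back on its stop by itself. Then take the orange-topped medicine carton out of the organiser, stand it on the dark mat and let go; take hold of it again by its other pair of sides, so that hand and carton fit the case's pocket together, and lower it to stand upright on the pocket's floor without dropping it. Leave the lid open, and do not disturb the other two cartons, the amber jar or the white jar.

Things in the scene. Friction and masses are not known exactly. Their poses are not given: they have to be found in the camera images.
- lid_hinge (a point): Hinge axis of the case's lid, at the middle of the case's far top edge, 100 mm above the counter. Its axes turn with the lid; y is the hinge axis; with the lid shut, x points level from the case's front to its far edge. The case (dark grey sides, white liner, teal lid) is fixed, 170 mm deep (x), 180 mm wide (y), 100 mm high.
- lid_handle (a point): Middle of the lid's black bar handle: a round bar 10 mm thick, 100 mm long, parallel to the hinge, centre line 38 mm above the lid's outer face, on a post at each end (90 mm free between). With the lid shut it is 156 mm in front of the hinge axis and 52 mm above it. The lid is a plate 170 x 180 x 14 mm, underside level with the hinge axis; the handle is 14 mm from its front edge.
- lid (a joint): Lid angle in rad: 0 shut, grows as the front edge rises; the stop is at 1.85 (leaning back past the vertical). The lid, about 0.32 kg, swings freely: let go below about 1.4 it falls shut, past about 1.6 it falls gently back on its stop. It starts shut.
- pocket (a point): Centre of the floor of the only pocket in the case, 16 mm above the counter. Axes: x from the case's front to its hinge side, y along the hinge, z up. The pocket measures 70 mm (x) by 88 mm (y) and is 84 mm deep, level with the case's top rim; its centre is 95 mm in front of the hinge axis. Blue cold packs are let into the liner on either y side.
- carton_orange: The carton to pack: white with a 26 mm orange band round its upper part and an orange top, a rigid box 60 mm (its x) by 30 mm (its y) by 80 mm high, about 0.12 kg. Origin at the centre of its underside, z up. It starts upright in one of the three slots of the organiser, whichever that is.
- organiser: Fixed grey organiser, 74 (x) by 132 mm (y), three slots side by side along y, 41 mm apart; origin under its centre, slot floor 12 mm up. Partitions beside the slots, 60 mm long in x, reach the height of the carton tops (92 mm above the counter), 4 mm from a carton's broad sides; the -x and +x sides are open above 4 mm lips that end 26 mm above the counter, 3 mm from the cartons.
- mat: Dark mat fixed on the counter between organiser and case, 130 x 130 mm, 2 mm thick; origin at the centre of its underside.
- carton_teal: Neighbouring carton, same size and frame, teal band and top, in another slot. Leave it alone.
- carton_purple: Neighbouring carton, same size and frame, purple band and top, in another slot. Leave it alone.
- amber_bottle: Bystander: amber jar with white cap, 52 mm across, 100 mm tall, beyond the mat; origin at the centre of its underside. Leave it alone.
- white_jar: Bystander: white jar with blue cap, 60 mm across, 80 mm tall, beyond the mat; origin at the centre of its underside. Leave it alone.
Not all that is in view belongs to the job. What is shaped like the carton_orange but pink is not meant. Of the things that look like the mat, take the one that is farthest from the robot's base at the start.

How it is judged (in metres and radians):
On the way, in this order (a step that is already met when the one before it is completed fails the run):
1. the lid is open on its stop (value of joint lid above 1.75 rad), for 0.3 s.
2. the orange carton stands on the mat, let go (height (world z) of carton_orange below 0.008 m and angle between carton_orange's own z axis and vertical below 0.12 rad and horizontal distance between carton_orange and mat below 0.09 m and contact force between the fingers and carton_orange below 0.1 N), for 0.2 s.
At the end, for the whole second after the job is handed in: The orange carton stands upright (within 0.12 rad) and at rest in the pocket, its underside within 6 mm of the pocket's floor; the lid is still open on its stop (above 1.75 rad) (x of carton_orange in the frame of pocket between -0.024 and 0.024 m and y of carton_orange in the frame of pocket between -0.034 and 0.034 m and z of carton_orange in the frame of pocket below 0.006 m and angle between carton_orange's own z axis and vertical below 0.12 rad and linear speed of carton_orange below 0.03 m/s and value of joint lid above 1.75 rad); the robot touches nothing.
It fails at once if the orange carton is dropped (falls freely faster than 0.45 m/s, about a 10 mm fall) (linear speed of carton_orange above 0.45 m/s and contact force between the fingers and carton_orange below 0.05 N).
It fails at once if the carton teal is moved by more than 30 mm or tipped (distance of carton_teal from where it was at the start of the episode above 0.03 m or angle between carton_teal's own z axis and vertical above 0.4 rad).
It fails at once if the carton purple is moved by more than 30 mm or tipped (distance of carton_purple from where it was at the start of the episode above 0.03 m or angle between carton_purple's own z axis and vertical above 0.4 rad).
It fails at once if the amber jar is moved by more than 30 mm or tipped (distance of amber_bottle from where it was at the start of the episode above 0.03 m or angle between amber_bottle's own z axis and vertical above 0.4 rad).
It fails at once if the white jar is moved by more than 30 mm or tipped (distance of white_jar from where it was at the start of the episode above 0.03 m or angle between white_jar's own z axis and vertical above 0.4 rad).
It also fails if it takes over 72 s, if anything falls off the work surface, if the arm or the gripper's body presses on something with over 40 N, if the wrist force passes 120 N, or if a joint passes its speed limit or range.

## Working session

There is one attempt and no reset: what is moved stays moved. The work goes in short steps, Python scripts to look and compute and a shell command to move; the robot and the scene stay as the last step left them, time stands still between calls to the robot, and variables do not carry over. Pictures are saved under pics/ and viewed, and the job is handed in when it is done.

```bash
ls; mkdir -p pics; python3 - <<'E'
from workcell import bot,camera,ticket
import cv2,numpy as np
o=bot.get_obs();print(o)
for n in("scene","side","wrist"):
    c=camera(n);cv2.imwrite(f"pics/{n}0.png",c["frame"][:,:,::-1])
    print(n,c["fx"],c["fy"],c["cx"],c["cy"],[k for k in c]);print(np.round(c.get("extrinsics",c.get("mount")),4))
    np.savez(f"pics/{n}0.npz",**{k:v for k,v in c.items() if v is not None})
E
```

```text
pics
{'time': 0.0, 'q': array([-6.50291608e+01,  5.01055060e+00,  1.00327835e+01,  9.50987558e+01,
        7.27959833e-04,  9.00002183e+01]), 'qd': array([ 0.00166194,  0.07656343, -0.05195431,  0.0706285 ,  0.01517012,
       -0.03005806]), 'joint_efforts': array([ 1.61461362e-04, -5.20385957e+01,  4.64805937e+01,  1.62647269e-02,
        7.41337999e-05, -6.46389012e-06]), 'ee_pos': array([ 0.23209072, -0.49837366,  0.23057337]), 'tcp_rot': array([-1.79923477e+02, -7.27667665e-04,  2.49706200e+01]), 'wrist_force': array([-0.36616629,  0.0820062 ,  0.0476674 ]), 'torque': array([ 0.0093804 ,  0.03499967, -0.02819002]), 'opening': 0.08531646843664573}
scene 410.97247991799514 410.97247991799514 259.97317505606014 199.53963879843064 ['frame', 'range_z', 'fx', 'fy', 'cx', 'cy', 'extrinsics']
[[-0.2926  0.956  -0.021   0.1846]
 [-0.6798 -0.1925  0.7077  0.2072]
 [ 0.6725  0.2213  0.7062 -1.4348]
 [ 0.      0.      0.      1.    ]]
side 392.47448741972914 392.47448741972914 255.46219188889904 190.8133175380219 ['frame', 'range_z', 'fx', 'fy', 'cx', 'cy', 'extrinsics']
[[-0.9469 -0.3213 -0.0081  0.4144]
 [ 0.2347 -0.7085  0.6655 -0.2127]
 [-0.2196  0.6283  0.7464 -1.0357]
 [ 0.      0.      0.      1.    ]]
wrist 287.37906162137483 287.37906162137483 254.04874879106512 195.3126213862898 ['frame', 'range_z', 'fx', 'fy', 'cx', 'cy', 'mount']
[[ 2.000e-04  9.628e-01  2.701e-01  6.850e-02]
 [ 1.000e+00 -0.000e+00 -4.000e-04 -1.300e-03]
 [-4.000e-04  2.701e-01 -9.628e-01 -1.427e-01]
 [ 0.000e+00  0.000e+00  0.000e+00  1.000e+00]]
```

View pics/scene0.png

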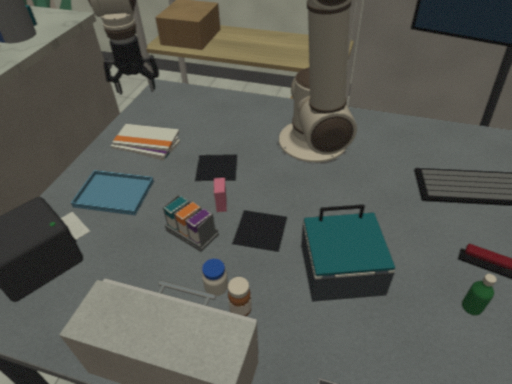

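View pics/side0.png

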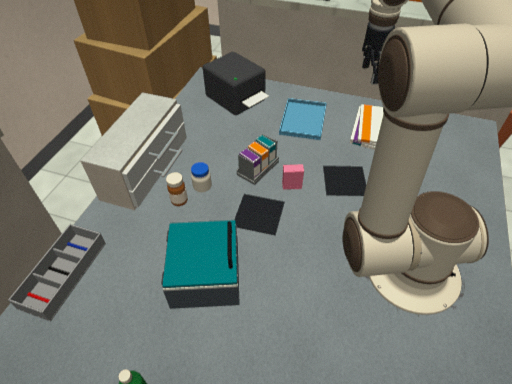

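View pics/wrist0.png

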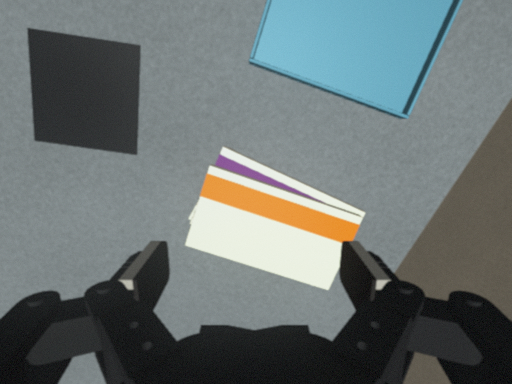

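The scene view shows two dark mats: A at (217,166), nearer the base, and B at (260,230), between the organiser and the case. B is the farther one, so B is meant. Orange-topped boxes: the middle organiser slot at (188,211) fits. The pink box at (221,194) is a decoy, and the orange-striped papers at (146,140) are not a carton. The case is at (345,250), with its handle at (342,210) facing the robot.

```bash
cat > h.py <<'E'
import numpy as np,cv2
def cam2world(c,obs=None):
    if "extrinsics" in c: return np.linalg.inv(c["extrinsics"])
    from scipy.spatial.transform import Rotation as R
    T=np.eye(4);T[:3,:3]=R.from_euler('xyz',obs["tcp_rot"],degrees=True).as_matrix();T[:3,3]=obs["ee_pos"]
    return T@c["mount"]
def cloud(c,obs=None):
    T=cam2world(c,obs);d=c["range_z"]
    v,u=np.mgrid[0:d.shape[0],0:d.shape[1]]
    x=(u-c["cx"])/c["fx"]*d;y=(v-c["cy"])/c["fy"]*d
    P=np.stack([x,-y,-d,np.ones_like(d)],-1)@T.T
    P=P[...,:3];P[d==0]=np.nan;return P
def ray(c,uv,z,obs=None):
    T=cam2world(c,obs);uv=np.atleast_2d(uv).astype(float)
    D=np.stack([(uv[:,0]-c["cx"])/c["fx"],-(uv[:,1]-c["cy"])/c["fy"],-np.ones(len(uv))],1)@T[:3,:3].T
    o=T[:3,3];return o+D*((z-o[2])/D[:,2])[:,None]
def load(n): return dict(np.load(f"pics/{n}.npz"))
E
python3 - <<'E'
from h import *
for n in("scene0","side0"):
    c=load(n);P=cloud(c);f=c["frame"];hsv=cv2.cvtColor(f,cv2.COLOR_RGB2HSV)
    H,S,V=[hsv[...,i].astype(int) for i in range(3)]
    print(n)
    roi=(P[...,0]>.2)&(P[...,0]<.9)&(abs(P[...,1])<.45)
    M={"orange":(H>8)&(H<18)&(S>150)&(V>120),"teal":(H>80)&(H<98)&(S>150)&(V>60),"purple":(H>130)&(H<155)&(S>80),"pink":(H>160)&(S>80)&(V>120),"black":(V<45)&(P[...,2]<.02)&(P[...,2]>-.01),"bluecap":(H>105)&(H<125)&(S>150)}
    for k,m in M.items():
        m=(m&roi).astype(np.uint8)
        nn,L,st,ce=cv2.connectedComponentsWithStats(m)
        for i in range(1,nn):
            if st[i,4]<25: continue
            q=P[L==i];q=q[~np.isnan(q[:,0])]
            top=q[q[:,2]>np.percentile(q[:,2],90)-.006]
            r=cv2.minAreaRect((top[:,:2]*1000).astype(np.float32))
            print(k,st[i],ce[i].round(),"zmax",np.percentile(q[:,2],[5,50,95]).round(3),"rect",np.round(r[0]),np.round(r[1]),round(r[2],1))
E
```

```text
scene0
orange [178 203  19  14 117] [187. 210.] zmax [0.091 0.093 0.096] rect [ 508. -236.] [26. 51.] 59.9
teal [168 199  16  11  60] [175. 204.] zmax [0.09  0.093 0.095] rect [ 496. -277.] [20. 44.] 66.1
teal [ 305  214   89   60 3819] [347. 244.] zmax [0.112 0.114 0.117] rect [517. 180.] [168. 174.] 21.8
purple [190 210  18  14 118] [198. 216.] zmax [0.091 0.093 0.096] rect [ 522. -197.] [23. 50.] 68.5
pink [214 178  11  15 160] [219. 185.] zmax [0.07  0.081 0.083] rect [ 384. -197.] [62. 26.] 21.8
black [196 158  40  22 657] [215. 170.] zmax [-0.     0.003  0.006] rect [ 238. -269.] [105. 126.] 13.2
black [421 196  13   5  44] [427. 198.] zmax [0.006 0.011 0.017] rect [204. 382.] [33. 11.] 83.4
black [ 233  211   53   40 1488] [260. 230.] zmax [-0.     0.002  0.005] rect [447. -56.] [126. 124.] 4.0
black [312 290  75  11 243] [349. 295.] zmax [0.005 0.013 0.019] rect [594. 211.] [  5. 179.] 21.7
bluecap [203 259  21  20 321] [213. 269.] zmax [0.076 0.08  0.083] rect [ 653. -107.] [52. 47.] 19.5
side0
orange [250 142  18  18 126] [259. 149.] zmax [0.073 0.093 0.096] rect [ 509. -23
[... 316 characters left out ...]
8.6
purple [254 159   6   8  26] [257. 163.] zmax [0.068 0.078 0.085] rect [ 495. -185.] [22.  3.] 65.7
pink [282 164  22  25 469] [293. 176.] zmax [0.008 0.059 0.083] rect [ 384. -194.] [59. 32.] 19.3
black [324 167  33  28 741] [339. 180.] zmax [0.    0.003 0.006] rect [ 237. -267.] [106. 127.] 16.1
black [ 236  195   47   40 1183] [259. 214.] zmax [0.001 0.003 0.006] rect [447. -53.] [125. 126.] 3.9
black [ 53 268  16   7  36] [ 60. 271.] zmax [0.012 0.015 0.019] rect [873. 301.] [46.  6.] 1.0
bluecap [191 163  17  14 194] [199. 169.] zmax [0.072 0.081 0.084] rect [ 652. -104.] [48. 49.] 25.5
bluecap [ 71 244  16   6  36] [ 79. 247.] zmax [0.012 0.015 0.018] rect [875. 221.] [46.  7.] 1.3
```

```bash
python3 - <<'E'
from h import *
a=load("scene0")["frame"][150:300,130:400];b=load("side0")["frame"][120:310,150:320]
cv2.imwrite("pics/cropA.png",cv2.resize(a,(756,420),interpolation=2)[:,:,::-1])
cv2.imwrite("pics/cropB.png",cv2.resize(b,None,fx=3,fy=3,interpolation=2)[:,:,::-1])
E
```

```text
(no output)
```

View pics/cropA.png

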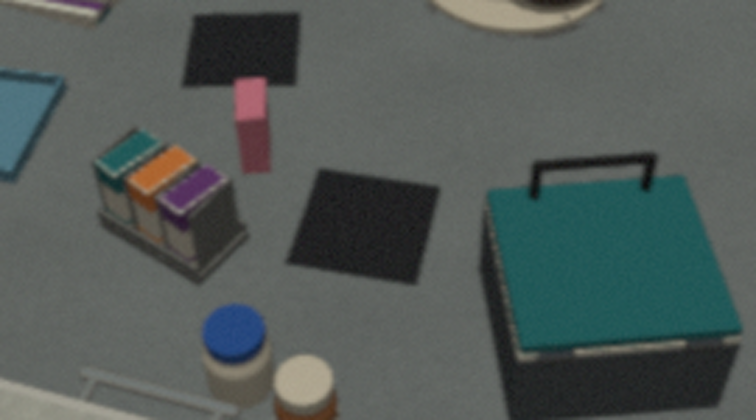

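View pics/cropB.png

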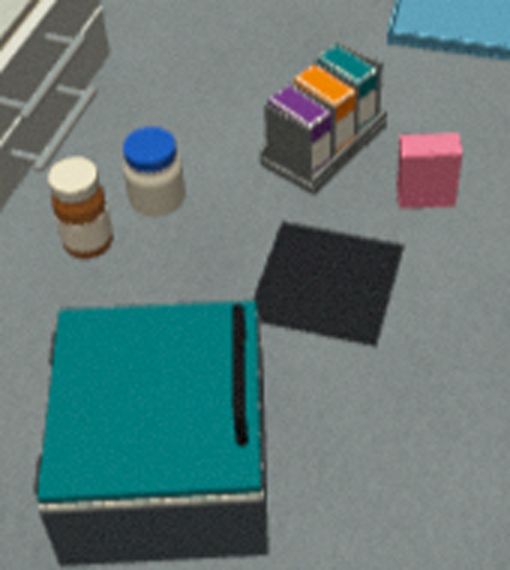

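The crops confirm the targets. The orange top is in the middle slot at crop (163,170), between teal and purple. Mat B is at crop (365,225). The case lid has its bar on the robot's side. Working estimates in m: lid centre (0.5155,0.181), case yaw 21.7°, hinge (0.594,0.2125), handle (0.4495,0.155,0.152), pocket (0.506,0.177), orange carton (0.509,-0.236) with yaw about -19°, and mat (0.447,-0.055). First I move above the handle with the jaws across the bar (yaw 111.7).

```bash
python3 -m jog '{"delta_pos":[[0.3,0.92,0],[0.3,0.92,0],[0.3,0.92,0],[0.3,0.92,0],[0.3,0.92,0],[0.3,0.92,0],[0.3,0.92,0],[0.3,0.92,0],[0.3,0.92,0],[0.3,0.92,0]],"turn":[[0,0,0.77],[0,0,0.77],[0,0,0.77],[0,0,0.77],[0,0,0.77],[0,0,0.77],[0,0,0.77],[0,0,0.77],[0,0,0.77],[0,0,0.77]],"hand":[1,1,1,1,1,1,1,1,1,1]}' 40
```

```text
time: 1.15
ee_pos: [0.3822, -0.0366, 0.2314]
tcp_rot: [180.0, 0.0, 86.8]
wrist_force: [1.3, -0.8, 0.1]
opening: 0.0855
```

```bash
python3 -m jog '{"delta_pos":[[0.3,0.92,0],[0.3,0.92,0],[0.3,0.92,0],[0.3,0.92,0],[0,0,0],[0,0,0],[0,0,0],[0,0,0],[0,0,0],[0,0,0]],"turn":[[0,0,0.77],[0,0,0.77],[0,0,0.77],[0,0,0.77],[0,0,0],[0,0,0],[0,0,0],[0,0,0],[0,0,0],[0,0,0]],"hand":[0,0,0,0,0,0,0,0,0,0]}' ; python3 - <<'E'
from h import *
from workcell import bot,camera
o=bot.get_obs();c=camera("wrist");print(o["ee_pos"],o["tcp_rot"],o["q"],o["opening"])
cv2.imwrite("pics/w1.png",c["frame"][:,:,::-1]);P=cloud(c,o);np.savez("pics/w1.npz",P=P,**c)
m=(P[...,2]>.135)&(P[...,2]<.17)&(abs(P[...,0]-.45)<.08)&(abs(P[...,1]-.155)<.09)
q=P[m];print(len(q),cv2.minAreaRect((q[:,:2]*1000).astype(np.float32)),np.percentile(q[:,2],[5,50,95]))
E
```

```text
time: 2.15
ee_pos: [0.4422, 0.1446, 0.2316]
tcp_rot: [180.0, 0.0, 111.1]
wrist_force: [-0.4, 0.1, 0.0]
opening: 0.0429
[0.44217368 0.14464098 0.23157747] [1.79966636e+02 2.88548749e-03 1.11118274e+02] [ 1.81143139e+01 -6.60449952e+00 -1.33823733e+00  9.52327928e+01
 -1.13308197e-03  8.69960388e+01] 0.04289592233445675
1615 ((447.9532165527344, 157.01393127441406), (9.901942253112793, 108.38558197021484), 21.61484146118164) [0.15417491 0.15676367 0.15824458]
```

View pics/w1.png

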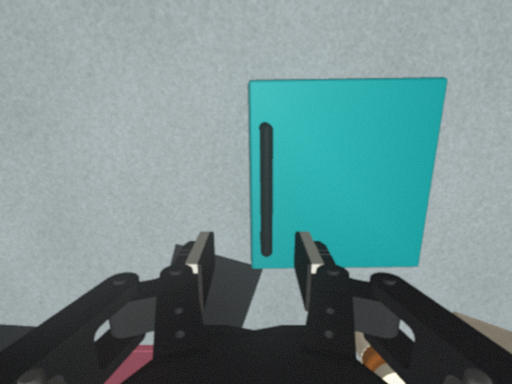

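The wrist view shows the bar at (266,190), parallel to the lid edge. Its depth points give (0.448,0.157) with the top at 0.157, which agrees with the estimate. I descend and close on it lightly.

```bash
python3 -m jog '{"delta_pos":[[0.12,0.22,-0.3],[0,0,-0.4],[0,0,-0.4],[0,0,-0.4],[0,0,-0.3],[0,0,-0.16],[0,0,0],[0,0,0],[0,0,0],[0,0,0]],"turn":[[0,0,0.07],[0,0,0],[0,0,0],[0,0,0],[0,0,0],[0,0,0],[0,0,0],[0,0,0],[0,0,0],[0,0,0]],"hand":[0,0,0,0,0,0,-0.4,-1,-1,-1]}' 20; python3 - <<'E'
from h import *
from workcell import bot,camera
c=camera("side");cv2.imwrite("pics/s1.png",c["frame"][:,:,::-1])
E
```

```text
time: 3.2
ee_pos: [0.4481, 0.1563, 0.1341]
tcp_rot: [180.0, 0.0, 111.8]
wrist_force: [-5.2, -2.5, 4.2]
opening: 0.0088
```

View pics/s1.png

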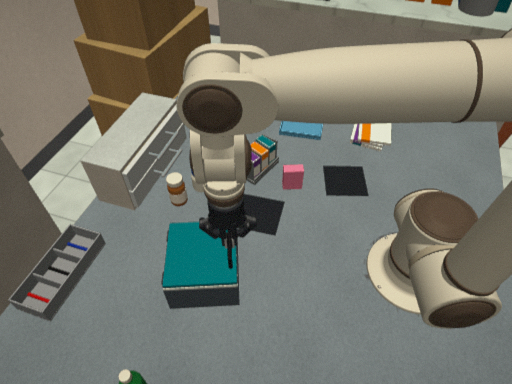

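The jaws hold the bar at 8.8 mm opening. Next I compute the arc.

```bash
python3 - <<'E'
import numpy as np
r=np.hypot(156,52);a0=np.arctan2(52,156)
ph=np.radians(np.r_[0:97:6]);x=-r*np.cos(a0+ph);z=r*np.sin(a0+ph)
for i in range(len(ph)-1):
    d=np.array([(x[i+1]-x[i])*.929,(x[i+1]-x[i])*.370,z[i+1]-z[i]])/50;print(i,np.round(d,2).tolist())
E
```

```text
0 [0.12, 0.05, 0.32]
1 [0.15, 0.06, 0.31]
2 [0.18, 0.07, 0.29]
3 [0.2, 0.08, 0.27]
4 [0.23, 0.09, 0.24]
5 [0.25, 0.1, 0.21]
6 [0.27, 0.11, 0.19]
7 [0.29, 0.11, 0.15]
8 [0.3, 0.12, 0.12]
9 [0.31, 0.12, 0.09]
10 [0.32, 0.13, 0.05]
11 [0.32, 0.13, 0.02]
12 [0.32, 0.13, -0.02]
13 [0.32, 0.13, -0.06]
14 [0.31, 0.12, -0.09]
15 [0.3, 0.12, -0.13]
```

```bash
python3 -m jog '{"delta_pos":[[0.12,0.05,0.32],[0.15,0.06,0.31],[0.18,0.07,0.29],[0.2,0.08,0.27],[0.23,0.09,0.24],[0.25,0.1,0.21],[0.27,0.11,0.19],[0.29,0.11,0.15],[0,0,0],[0,0,0]],"turn":[[0,0,0],[0,0,0],[0,0,0],[0,0,0],[0,0,0],[0,0,0],[0,0,0],[0,0,0],[0,0,0],[0,0,0]],"hand":[-1,-1,-1,-1,-1,-1,-1,-1,-1,-1]}' 20; python3 - <<'E'
from h import *
from workcell import bot,camera
c=camera("side");cv2.imwrite("pics/s2.png",c["frame"][:,:,::-1])
E
```

```text
time: 4.25
ee_pos: [0.5332, 0.1904, 0.2341]
tcp_rot: [179.9, -0.0, 111.8]
wrist_force: [-4.7, -0.3, 9.5]
opening: 0.0089
```

View pics/s2.png

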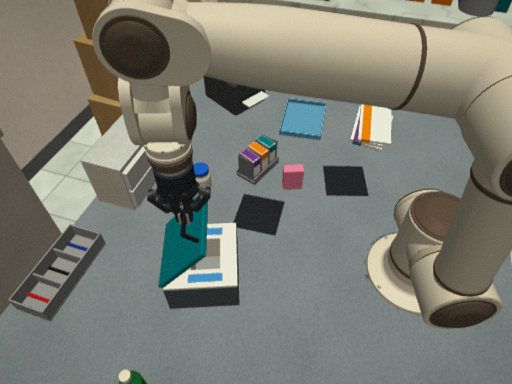

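The lid is about half open at around 48° and the bar is still held. I continue along the arc.

```bash
python3 -m jog '{"delta_pos":[[0.3,0.12,0.12],[0.31,0.12,0.09],[0.32,0.13,0.05],[0.32,0.13,0.02],[0.32,0.13,-0.02],[0.32,0.13,-0.06],[0.31,0.12,-0.09],[0.3,0.12,-0.13],[0,0,0],[0,0,0]],"turn":[[0,0,0],[0,0,0],[0,0,0],[0,0,0],[0,0,0],[0,0,0],[0,0,0],[0,0,0],[0,0,0],[0,0,0]],"hand":[-1,-1,-1,-1,-1,-1,-1,-1,-1,-1]}' 20; python3 - <<'E'
from h import *
from workcell import bot,camera
c=camera("side");cv2.imwrite("pics/s3.png",c["frame"][:,:,::-1])
E
```

```text
time: 5.3
ee_pos: [0.6584, 0.2404, 0.2315]
tcp_rot: [179.9, -0.0, 111.8]
wrist_force: [0.8, 1.4, 2.5]
opening: 0.009
```

View pics/s3.png

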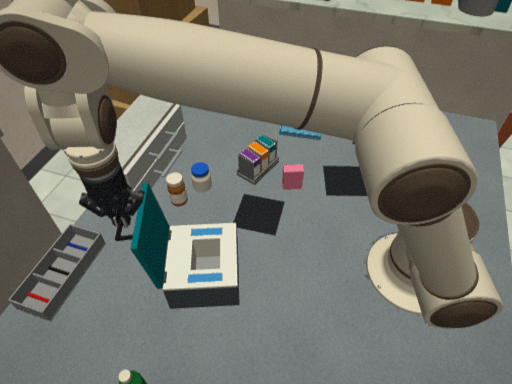

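The lid is now at about 96°, past its tipping point. I nudge it 3° more, open the jaws a little and rise off the bar.

```bash
python3 -m jog '{"delta_pos":[[0.15,0.06,-0.08],[0,0,0],[0,0,0],[0,0,0.2],[0,0,0.3],[0,0,0.4],[0,0,0.4],[0,0,0.4],[0,0,0.2],[0,0,0]],"turn":[[0,0,0],[0,0,0],[0,0,0],[0,0,0],[0,0,0],[0,0,0],[0,0,0],[0,0,0],[0,0,0],[0,0,0]],"hand":[-1,-0.4,-0.4,-0.4,-0.4,-0.4,-0.4,-0.4,-0.4,-0.4]}' 20; python3 - <<'E'
from h import *
from workcell import bot,camera
c=camera("side");cv2.imwrite("pics/s4.png",c["frame"][:,:,::-1])
c=camera("scene");cv2.imwrite("pics/c4.png",c["frame"][:,:,::-1])
E
```

```text
time: 6.35
ee_pos: [0.6655, 0.2429, 0.3239]
tcp_rot: [179.8, 0.0, 111.8]
wrist_force: [0.7, 0.5, 0.3]
opening: 0.0253
```

View pics/s4.png

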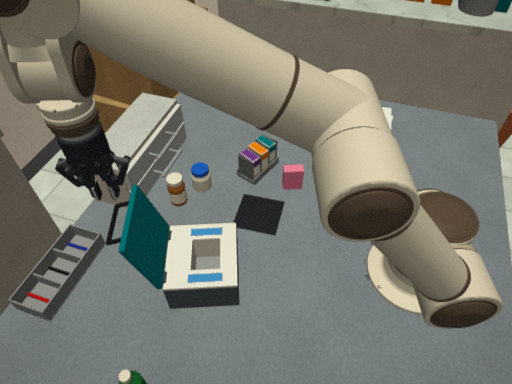

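View pics/c4.png

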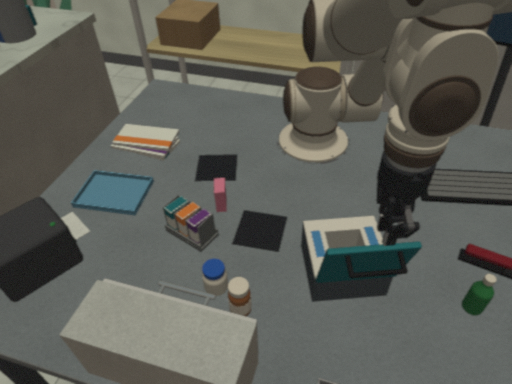

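The lid fell back and now rests leaning past vertical, with the handle at side (117,223). Next I go to the organiser, stopping short so the wrist camera sees the carton.

```bash
python3 -m jog '{"delta_pos":[[-0.3,-0.92,0],[-0.3,-0.92,0],[-0.3,-0.92,0],[-0.3,-0.92,0],[-0.3,-0.92,-0.18],[-0.3,-0.92,-0.18],[-0.3,-0.92,-0.18],[-0.3,-0.92,-0.18],[-0.3,-0.92,-0.18],[-0.3,-0.92,-0.18]],"turn":[[0,0,0],[0,0,-0.5],[0,0,-0.5],[0,0,-0.5],[0,0,-0.5],[0,0,-0.5],[0,0,-0.5],[0,0,-0.5],[0,0,-0.5],[0,0,-0.5]],"hand":[0,0,1,1,1,1,1,1,1,1]}' 20
python3 -m jog '{"delta_pos":[[-0.3,-0.92,-0.18],[-0.3,-0.92,-0.18],[0,0,-0.4],[0,0,-0.3],[0,0,0],[0,0,0],[0,0,0],[0,0,0],[0,0,0],[0,0,0]],"turn":[[0,0,-0.5],[0,0,0],[0,0,0],[0,0,0],[0,0,0],[0,0,0],[0,0,0],[0,0,0],[0,0,0],[0,0,0]],"hand":[1,1,1,1,1,1,1,1,1,1]}'; python3 - <<'E'
from h import *
from workcell import bot,camera
o=bot.get_obs();c=camera("wrist");print(o["ee_pos"],o["tcp_rot"])
cv2.imwrite("pics/w5.png",c["frame"][:,:,::-1]);P=cloud(c,o);np.savez("pics/w5.npz",P=P,pos=o["ee_pos"],rot=o["tcp_rot"],**c)
s=camera("side");Q=cloud(s);cv2.imwrite("pics/s5.png",s["frame"][:,:,::-1])
hsv=cv2.cvtColor(s["frame"],cv2.COLOR_RGB2HSV).astype(int)
m=(hsv[...,0]>80)&(hsv[...,0]<98)&(hsv[...,1]>150)&(Q[...,1]>.05)
q=Q[m]-[.5945,.2125,.1];q=q[~np.isnan(q[:,0])];x=q@[.929,.370,0];
k=np.polyfit(q[:,2],x,1);print("lid angle",90+np.degrees(np.arctan(k[0])),len(q))
E
```

```text
time: 7.45
ee_pos: [0.5151, -0.2147, 0.2671]
tcp_rot: [-180.0, -0.0, 75.6]
wrist_force: [-0.0, 0.7, -0.5]
opening: 0.0851
time: 8.45
ee_pos: [0.487, -0.3052, 0.2159]
tcp_rot: [180.0, 0.0, 71.8]
wrist_force: [0.9, -0.3, -0.2]
opening: 0.0857
[ 0.48696905 -0.30519777  0.21589155] [1.79969455e+02 9.02347903e-03 7.17889590e+01]
lid angle 106.80292145788178 3116
```

View pics/w5.png

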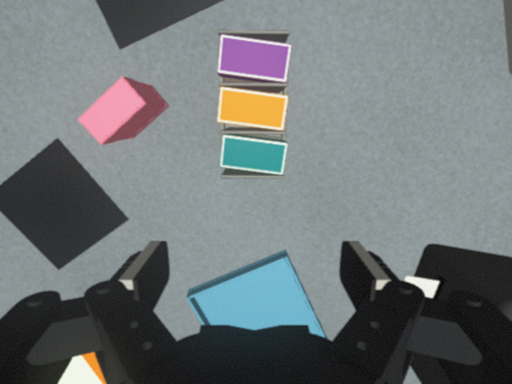

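The lid measures about 106.8°, so it rests on its stop. The wrist view shows the orange top at (253,108), turned slightly within its slot. I fit its outline with a ray at z=0.092.

```bash
python3 - <<'E'
from h import *
c=load("w5");o=dict(ee_pos=c["pos"],tcp_rot=c["rot"]);P=c["P"]
hsv=cv2.cvtColor(c["frame"],cv2.COLOR_RGB2HSV).astype(int)
for k,a,b in(("orange",10,22),("teal",80,98),("purple",130,155)):
    m=((hsv[...,0]>a)&(hsv[...,0]<b)&(hsv[...,1]>110)).astype(np.uint8);m[230:]=0
    cs,_=cv2.findContours(m,0,1);q=max(cs,key=cv2.contourArea)[:,0]
    w=ray(c,q,.092,o)
    print(k,q.min(0),q.max(0),cv2.minAreaRect((w[:,:2]*1000).astype(np.float32)))
    d=P[m>0];print(np.nanmedian(d,0))
# organiser walls: grey above .085
m=(P[...,2]>.082)&(P[...,2]<.1)&(abs(P[...,0]-.51)<.09)&(abs(P[...,1]+.236)<.1)
print(cv2.minAreaRect((P[m][:,:2]*1000).astype(np.float32)))
E
```

```text
orange [220  90] [284 126] ((507.8240966796875, -233.49813842773438), (24.94940948486328, 55.054710388183594), 64.42327880859375)
[ 0.50772421 -0.23331057  0.09237766]
teal [223 139] [283 171] ((495.8351745605469, -272.8419189453125), (24.175846099853516, 53.91352081298828), 64.53556823730469)
[ 0.49586297 -0.27264123  0.09240193]
purple [273  46] [284  49] ((544.5501708984375, -193.73947143554688), (1.8350117206573486, 9.180105209350586), 64.45069122314453)
[ 0.52926718 -0.19490913  0.09245616]
((509.0738525390625, -234.12472534179688), (126.15577697753906, 63.686866760253906), 71.66923522949219)
```

The carton is at (0.508,-0.2335) with yaw -25.6°. I align, descend and grip it by its narrow sides.

```bash
python3 -m jog '{"delta_pos":[[0.14,0.48,0],[0.14,0.48,0],[0.14,0.48,0],[0,0,-0.6],[0,0,-0.6],[0,0,-0.6],[0,0,-0.3],[0,0,0],[0,0,0],[0,0,0]],"turn":[[0,0,-0.46],[0,0,-0.46],[0,0,0],[0,0,0],[0,0,0],[0,0,0],[0,0,0],[0,0,0],[0,0,0],[0,0,0]],"hand":[1,1,1,1,1,1,1,1,1,1]}'; python3 - <<'E'
from h import *
from workcell import bot,camera
c=camera("scene");cv2.imwrite("pics/c6.png",cv2.resize(c["frame"][130:300,100:300],None,fx=3,fy=3)[:,:,::-1])
E
```

```text
time: 9.55
ee_pos: [0.5085, -0.2337, 0.1124]
tcp_rot: [179.9, -0.0, 64.4]
wrist_force: [-1.4, -0.3, -1.1]
opening: 0.0853
```

View pics/c6.png

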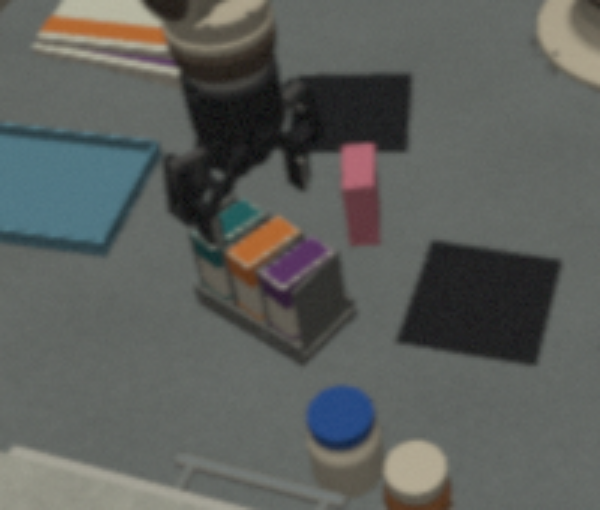

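The fingers straddle the orange carton's ends. The pose matches the plan, so I go down and grip.

```bash
python3 -m jog '{"delta_pos":[[0,0,-0.3],[0,0,-0.4],[0,0,-0.4],[0,0,-0.3],[0,0,0],[0,0,0],[0,0,0],[0,0,0],[0,0,0],[0,0,0]],"turn":[[0,0,0],[0,0,0],[0,0,0],[0,0,0],[0,0,0],[0,0,0],[0,0,0],[0,0,0],[0,0,0],[0,0,0]],"hand":[1,1,1,1,1,0.3,0.2,0.2,0.2,0.2]}' 40
```

```text
time: 10.6
ee_pos: [0.5084, -0.2336, 0.0417]
tcp_rot: [179.9, -0.0, 64.4]
wrist_force: [-0.4, -1.0, 6.0]
opening: 0.0596
```

```bash
python3 -m jog '{"delta_pos":[[0,0,0],[0,0,0.05],[0,0,0.05],[0,0,0.2],[0,0,0.3],[0,0,0.4],[0,0,0.5],[0,0,0.5],[0,0,0.4],[0,0,0.2]],"turn":[[0,0,0],[0,0,0.4],[0,0,0.4],[0,0,0],[0,0,0],[0,0,0],[0,0,0],[0,0,0],[0,0,0],[0,0,0]],"hand":[-0.2,-0.2,-0.2,-0.2,-0.2,-0.2,-0.2,-0.2,-0.2,-0.2]}' 50; python3 - <<'E'
from h import *
from workcell import bot,camera
c=camera("scene");cv2.imwrite("pics/c7.png",cv2.resize(c["frame"][100:300,100:300],None,fx=3,fy=3)[:,:,::-1])
E
```

```text
time: 11.6
ee_pos: [0.5084, -0.2336, 0.1738]
tcp_rot: [179.8, 0.0, 70.7]
wrist_force: [0.9, -0.3, -2.0]
opening: 0.0592
```

View pics/c7.png

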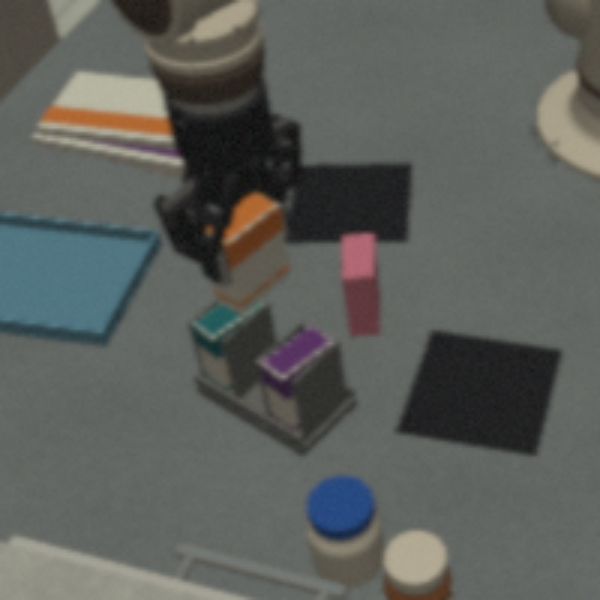

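It lifted cleanly and the neighbours have not moved. Next, to the mat centre, turned to yaw 111.7.

```bash
python3 -m jog '{"delta_pos":[[-0.12,0.36,0],[-0.24,0.72,0],[-0.24,0.72,0],[-0.24,0.72,0],[-0.24,0.72,0],[-0.12,0.36,0],[0,0,-0.3],[0,0,-0.4],[0,0,-0.4],[0,0,-0.3]],"turn":[[0,0,0.6],[0,0,0.75],[0,0,0.75],[0,0,0.75],[0,0,0.75],[0,0,0.75],[0,0,0.6],[0,0,0.17],[0,0,0],[0,0,0]],"hand":[-0.2,-0.2,-0.2,-0.2,-0.2,-0.2,-0.2,-0.2,-0.2,-0.2]}'; python3 - <<'E'
from h import *
from workcell import bot,camera
c=camera("side");cv2.imwrite("pics/s8.png",cv2.resize(c["frame"][100:320,150:360],None,fx=2.7,fy=2.7)[:,:,::-1])
E
```

```text
time: 12.65
ee_pos: [0.4471, -0.0531, 0.0989]
tcp_rot: [-179.9, -0.0, 111.7]
wrist_force: [0.0, 0.1, -0.9]
opening: 0.0595
```

View pics/s8.png

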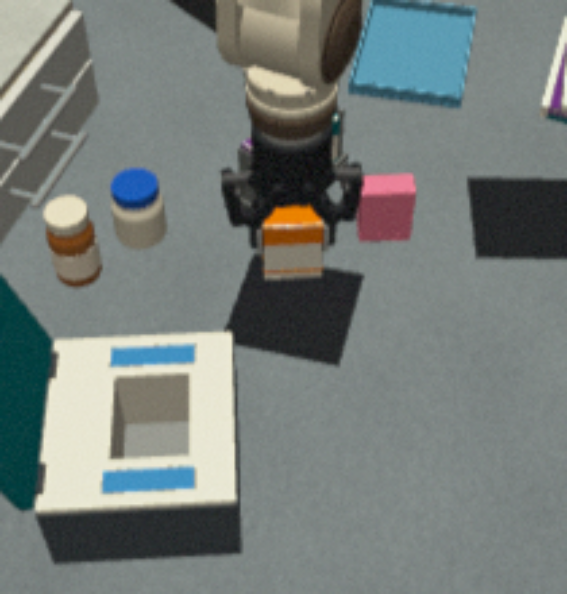

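The carton is upright over the mat. I lower it.

```bash
python3 -m jog '{"delta_pos":[[0,0,-0.3],[0,0,-0.35],[0,0,-0.35],[0,0,-0.2],[0,0,-0.06],[0,0,-0.05],[0,0,-0.04],[0,0,0],[0,0,0],[0,0,0]],"turn":[[0,0,0],[0,0,0],[0,0,0],[0,0,0],[0,0,0],[0,0,0],[0,0,0],[0,0,0],[0,0,0],[0,0,0]],"hand":[-0.2,-0.2,-0.2,-0.2,-0.2,-0.2,-0.2,-0.2,-0.2,-0.2]}'
```

```text
time: 13.7
ee_pos: [0.448, -0.0533, 0.0334]
tcp_rot: [180.0, 0.0, 111.8]
wrist_force: [-0.3, 0.4, -1.4]
opening: 0.0597
```

```bash
python3 -m jog '{"delta_pos":[[0,0,-0.02],[0,0,-0.02],[0,0,0],[0,0,0],[0,0,0],[0,0,0],[0,0,0],[0,0,0],[0,0,0],[0,0,0]],"turn":[[0,0,0],[0,0,0],[0,0,0],[0,0,0],[0,0,0],[0,0,0],[0,0,0],[0,0,0],[0,0,0],[0,0,0]],"hand":[-0.2,-0.2,-0.2,-0.2,-0.2,-0.2,-0.2,-0.2,-0.2,-0.2]}'
```

```text
time: 14.7
ee_pos: [0.4479, -0.0533, 0.0317]
tcp_rot: [180.0, 0.0, 111.8]
wrist_force: [-1.6, -0.0, 5.0]
opening: 0.0592
```

The force flipped to +5 N, so the carton is on the mat. I release and rise straight up.

```bash
python3 -m jog '{"delta_pos":[[0,0,0],[0,0,0],[0,0,0],[0,0,0],[0,0,0],[0,0,0.2],[0,0,0.5],[0,0,0.7],[0,0,0.7],[0,0,0.7]],"turn":[[0,0,0],[0,0,0],[0,0,0],[0,0,0],[0,0,0],[0,0,0],[0,0,0],[0,0,0],[0,0,0],[0,0,0]],"hand":[0.6,1,1,1,1,1,1,1,1,1]}'
python3 -m jog '{"delta_pos":[[-0.45,0.15,0.2],[-0.45,0.15,0.2],[-0.45,0.15,0],[-0.45,0.15,0],[0,0,0],[0,0,0],[0,0,0],[0,0,0],[0,0,0],[0,0,0]],"turn":[[0,0,-1],[0,0,-1],[0,0,-1],[0,0,-1],[0,0,-1],[0,0,-1],[0,0,-1],[0,0,-1],[0,0,-1],[0,0,-1]],"hand":[1,1,1,1,1,1,1,1,1,1]}'
python3 - <<'E'
from h import *
from workcell import bot,camera
o=bot.get_obs();c=camera("wrist");print(o["ee_pos"],o["tcp_rot"])
cv2.imwrite("pics/w9.png",c["frame"][:,:,::-1])
hsv=cv2.cvtColor(c["frame"],cv2.COLOR_RGB2HSV).astype(int);P=cloud(c,o)
m=((hsv[...,0]>8)&(hsv[...,0]<22)&(hsv[...,1]>110)&(P[...,2]>.077)).astype(np.uint8)
cs,_=cv2.findContours(m,0,1);q=max(cs,key=cv2.contourArea)[:,0]
print(q.min(0),q.max(0),cv2.minAreaRect((ray(c,q,.082,o)[:,:2]*1000).astype(np.float32)),np.nanmedian(P[m>0],0))
np.savez("pics/w9.npz",P=P,pos=o["ee_pos"],rot=o["tcp_rot"],**c)
E
```

```text
time: 15.7
ee_pos: [0.4476, -0.0533, 0.1733]
tcp_rot: [180.0, 0.0, 111.8]
wrist_force: [0.2, 0.1, -0.0]
opening: 0.085
time: 16.7
ee_pos: [0.3577, -0.0233, 0.1919]
tcp_rot: [180.0, -0.0, 31.4]
wrist_force: [1.0, -0.0, -0.6]
opening: 0.0855
[ 0.35769037 -0.02331381  0.19185375] [ 1.79974920e+02 -3.57105039e-02  3.14385759e+01]
[320  88] [363 157] ((448.0693054199219, -53.172454833984375), (55.109317779541016, 25.19484519958496), 21.754789352416992) [ 0.44899022 -0.05252452  0.0823657 ]
```

View pics/w9.png

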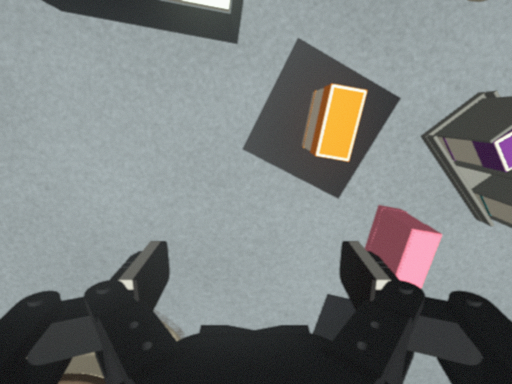

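The carton stands let go on mat B at (0.448,-0.053), yaw 21.8°, within 1 mm of my release point; its orange top is at image (341,122). Now I regrip its broad sides at yaw 21.7.

```bash
python3 -m jog '{"delta_pos":[[0.45,-0.15,0],[0.45,-0.15,0],[0.45,-0.15,0],[0.46,-0.15,0],[0,0,-0.5],[0,0,-0.5],[0,0,-0.5],[0,0,-0.4],[0,0,0],[0,0,0]],"turn":[[0,0,-0.6],[0,0,-0.6],[0,0,0],[0,0,0],[0,0,0],[0,0,0],[0,0,0],[0,0,0],[0,0,0],[0,0,0]],"hand":[0.5,0.5,0.5,0.5,0.5,0.5,0.5,0.5,0.5,0.5]}'
python3 - <<'E'
from h import *
from workcell import bot,camera
c=camera("side");cv2.imwrite("pics/s10.png",cv2.resize(c["frame"][100:320,150:360],None,fx=2.7,fy=2.7)[:,:,::-1])
E
```

```text
time: 17.75
ee_pos: [0.4483, -0.0533, 0.097]
tcp_rot: [180.0, -0.0, 22.3]
wrist_force: [-0.8, -0.0, 0.4]
opening: 0.0641
```

View pics/s10.png

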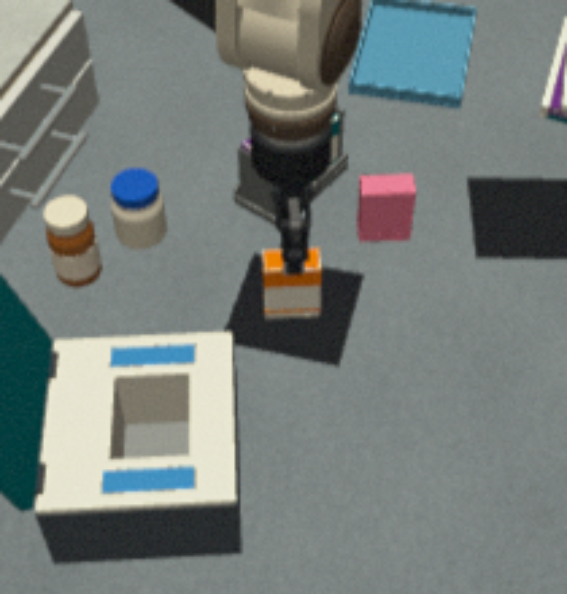

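The jaws straddle the broad sides. I descend to 0.045 and grip.

```bash
python3 -m jog '{"delta_pos":[[0,0,-0.3],[0,0,-0.4],[0,0,-0.3],[0,0,-0.05],[0,0,0],[0,0,0],[0,0,0],[0,0,0],[0,0,0],[0,0,0]],"turn":[[0,0,-0.06],[0,0,0],[0,0,0],[0,0,0],[0,0,0],[0,0,0],[0,0,0],[0,0,0],[0,0,0],[0,0,0]],"hand":[0.5,0.5,0.5,0.5,0.5,-0.3,-0.6,-0.6,-0.6,-0.6]}' 40
```

```text
time: 18.8
ee_pos: [0.4488, -0.0534, 0.0444]
tcp_rot: [180.0, -0.1, 21.7]
wrist_force: [-0.3, 0.5, 6.6]
opening: 0.0295
```

```bash
python3 - <<'E'
from h import *
from workcell import bot,camera
# pocket measure from side & scene: liner rim at z=.1
for n in("side","scene"):
    c=camera(n);P=cloud(c);f=c["frame"].astype(int)
    u=np.array([.929,.370]);h=np.array([.5945,.2125])
    d=P[...,:2]-h;X=d@u;Y=d@np.array([-u[1],u[0]])
    rim=(P[...,2]>.09)&(P[...,2]<.108)&(X>-.18)&(X<.0)&(abs(Y)<.1)
    r=cv2.minAreaRect((P[rim][:,:2]*1000).astype(np.float32));print(n,r)
    hsv=cv2.cvtColor(c["frame"],cv2.COLOR_RGB2HSV).astype(int)
    blue=(hsv[...,0]>98)&(hsv[...,0]<118)&(hsv[...,1]>110)&rim
    nn,L,st,ce=cv2.connectedComponentsWithStats(blue.astype(np.uint8))
    for i in range(1,nn):
        if st[i,4]>20:
            cs,_=cv2.findContours((L==i).astype(np.uint8),0,1);w=ray(c,cs[0][:,0],.1)
            print(st[i],cv2.minAreaRect((w[:,:2]*1000).astype(np.float32)))
    # pocket floor + walls: points below .09 inside
    hole=((P[...,2]<.088)&(X>-.15)&(X<-.04)&(abs(Y)<.06)).astype(np.uint8)
    nn,L,st,ce=cv2.connectedComponentsWithStats(hole);i=1+np.argmax(st[1:,4])
    cs,_=cv2.findContours((L==i).astype(np.uint8),0,1);w=ray(c,cs[0][:,0],.1)
    print("hole",st[i],cv2.minAreaRect((w[:,:2]*1000).astype(np.float32)))
E
```

```text
side ((514.7295532226562, 181.181884765625), (171.53997802734375, 184.12545776367188), 21.86568832397461)
[191 228  31   7 181] ((531.203369140625, 115.79052734375), (76.85655212402344, 18.472917556762695), 21.778568267822266)
[188 273  34   9 246] ((481.83746337890625, 238.25173950195312), (77.4813003540039, 18.90538787841797), 21.715333938598633)
hole [191 240  29  30 764] ((504.66265869140625, 179.64266967773438), (66.39372253417969, 80.4016342163086), 21.859281539916992)
scene ((514.0443725585938, 178.63348388671875), (174.2317352294922, 181.5552215576172), 21.77190399169922)
[366 228  11  17 109] ((471.68658447265625, 234.4945831298828), (51.467552185058594, 15.40557861328125), 22.20299530029297)
[313 232  12  24 160] ((529.645263671875, 115.85480499267578), (71.92071533203125, 16.78738784790039), 22.80023193359375)
hole [325 232  38  16 477] ((501.80352783203125, 172.459716796875), (42.89794158935547, 83.32931518554688), 21.59564781188965)
```

The regrip holds at 29.5 mm, the 30 mm width. The side view puts the pocket at about (0.5058,0.1775), yaw 21.8°. I lift and stop 100 mm short for a wrist-camera check.

```bash
python3 -m jog '{"delta_pos":[[0,0,0.1],[0,0,0.3],[0,0,0.5],[0,0,0.7],[0,0,0.7],[0,0,0.7],[-0.12,0.65,0],[-0.12,0.65,0],[-0.12,0.65,0],[-0.12,0.65,0]],"turn":[[0,0,0],[0,0,0],[0,0,0],[0,0,0],[0,0,0],[0,0,0],[0,0,0],[0,0,0],[0,0,0],[0,0,0]],"hand":[-0.7,-0.7,-0.7,-0.7,-0.7,-0.7,-0.7,-0.7,-0.7,-0.7]}' 50
python3 -m jog '{"delta_pos":[[-0.12,0.65,0],[-0.12,0.65,0],[0,0,0],[0,0,0],[0,0,0],[0,0,0],[0,0,0],[0,0,0],[0,0,0],[0,0,0]],"turn":[[0,0,0],[0,0,0],[0,0,0],[0,0,0],[0,0,0],[0,0,0],[0,0,0],[0,0,0],[0,0,0],[0,0,0]],"hand":[-0.7,-0.7,-0.7,-0.7,-0.7,-0.7,-0.7,-0.7,-0.7,-0.7]}' 50
python3 - <<'E'
from h import *
from workcell import bot,camera
o=bot.get_obs();c=camera("wrist");print(o["ee_pos"],o["tcp_rot"])
cv2.imwrite("pics/w11.png",c["frame"][:,:,::-1]);P=cloud(c,o);np.savez("pics/w11.npz",P=P,pos=o["ee_pos"],rot=o["tcp_rot"],**c)
s=camera("side");cv2.imwrite("pics/s11.png",cv2.resize(s["frame"][100:320,100:360],None,fx=2.7,fy=2.7)[:,:,::-1])
hsv=cv2.cvtColor(c["frame"],cv2.COLOR_RGB2HSV).astype(int)
blue=((hsv[...,0]>98)&(hsv[...,0]<118)&(hsv[...,1]>110)&(P[...,2]>.08)&(P[...,2]<.12)).astype(np.uint8)
nn,L,st,ce=cv2.connectedComponentsWithStats(blue)
for i in range(1,nn):
    if st[i,4]>60:
        cs,_=cv2.findContours((L==i).astype(np.uint8),0,1);w=ray(c,cs[0][:,0],.1,o)
        print(st[i],cv2.minAreaRect((w[:,:2]*1000).astype(np.float32)))
E
```

```text
time: 19.9
ee_pos: [0.4237, 0.0777, 0.1936]
tcp_rot: [180.0, 0.0, 21.7]
wrist_force: [0.5, -0.9, -1.7]
opening: 0.0294
time: 20.9
ee_pos: [0.4123, 0.1415, 0.1935]
tcp_rot: [180.0, 0.0, 21.7]
wrist_force: [0.6, 1.0, -0.8]
opening: 0.0293
[0.41228262 0.1415277  0.19354164] [1.79999717e+02 1.65852604e-03 2.16716554e+01]
[ 325   13   35  112 3011] ((529.6603393554688, 117.93364715576172), (78.15203857421875, 20.57621192932129), 21.867279052734375)
[ 150   14   35  112 2992] ((480.18255615234375, 240.49081420898438), (78.29808807373047, 20.376441955566406), 21.878192901611328)
```

View pics/w11.png

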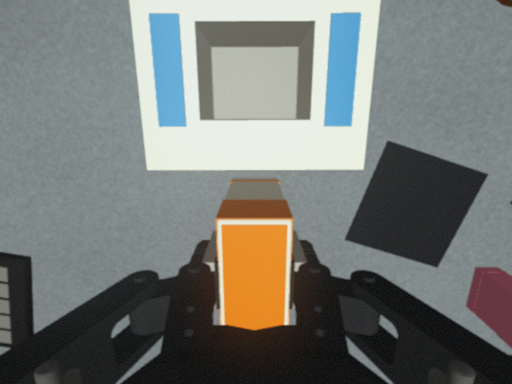

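View pics/s11.png

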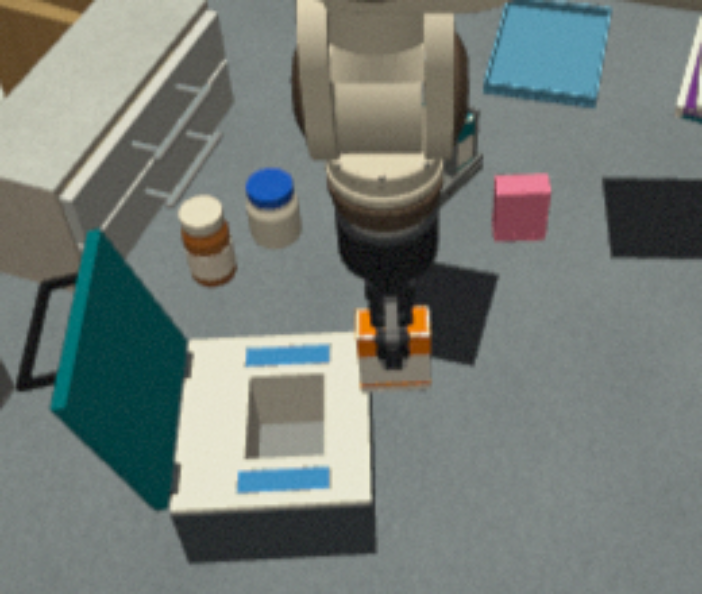

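The wrist view shows the pocket at columns 195–315, rows 21–119, between the blue packs, and the carton hangs straight. I compute the hole's corners.

```bash
python3 - <<'E'
from h import *
c=load("w11");o=dict(ee_pos=c["pos"],tcp_rot=c["rot"]);P=c["P"]
g=cv2.cvtColor(c["frame"],cv2.COLOR_RGB2GRAY)
m=(g<190).astype(np.uint8);m[:, :187]=0;m[:,324:]=0;m[:5]=0;m[135:]=0
nn,L,st,ce=cv2.connectedComponentsWithStats(m);i=1+np.argmax(st[1:,4])
cs,_=cv2.findContours((L==i).astype(np.uint8),0,1)
w=ray(c,cs[0][:,0],.1,o);print(st[i],cv2.minAreaRect((w[:,:2]*1000).astype(np.float32)))
hsv=cv2.cvtColor(c["frame"],cv2.COLOR_RGB2HSV).astype(int)
z=o["ee_pos"][2]-.0424+.08
m=((hsv[...,0]>5)&(hsv[...,0]<22)&(hsv[...,1]>120)&(abs(P[...,2]-z)<.006)).astype(np.uint8)
cs,_=cv2.findContours(m,0,1);q=max(cs,key=cv2.contourArea)[:,0]
w=ray(c,q,z,o)[:,:2]-o["ee_pos"][:2];a=np.radians(21.7);u=np.array([np.cos(a),np.sin(a)]);v=np.array([-u[1],u[0]])
print("carton top rel TCP x",(w@u).max(),"y",(w@v).min(),(w@v).max())
t=np.array([.505,.179])
print((t-o["ee_pos"][:2]))
E
```

```text
[  195    21   120    99 11419] ((504.640869140625, 179.14390563964844), (69.10694885253906, 87.9437026977539), 21.686580657958984)
carton top rel TCP x 0.026944200716622582 y -0.011600061678399892 0.0141607886454504
[0.09271738 0.0374723 ]
```

The hole measures 69×88 mm at (0.5046,0.1791), yaw 21.7°, and the carton is centred on the tool to about 1 mm. I move over it and start lowering.

```bash
python3 -m jog '{"delta_pos":[[0.3,0.12,0],[0.5,0.2,0],[0.5,0.2,0],[0.35,0.15,0],[0.2,0.08,0],[0,0,0],[0,0,-0.3],[0,0,-0.3],[0,0,-0.3],[0,0,0]],"turn":[[0,0,0],[0,0,0],[0,0,0],[0,0,0],[0,0,0],[0,0,0],[0,0,0],[0,0,0],[0,0,0],[0,0,0]],"hand":[-0.7,-0.7,-0.7,-0.7,-0.7,-0.7,-0.7,-0.7,-0.7,-0.7]}' 50
python3 - <<'E'
from h import *
from workcell import bot,camera
o=bot.get_obs();print((np.array([.5046,.1791])-o["ee_pos"][:2])*1000)
s=camera("side");cv2.imwrite("pics/s12.png",cv2.resize(s["frame"][150:320,100:300],None,fx=3.5,fy=3.5)[:,:,::-1])
s=camera("scene");cv2.imwrite("pics/c12.png",cv2.resize(s["frame"][120:300,270:450],None,fx=3.3,fy=3.3)[:,:,::-1])
E
```

```text
time: 22.0
ee_pos: [0.5033, 0.1786, 0.1466]
tcp_rot: [-180.0, 0.2, 21.7]
wrist_force: [-0.2, 0.1, -1.5]
opening: 0.0295
[1.26781495 0.45664795]
```

View pics/s12.png

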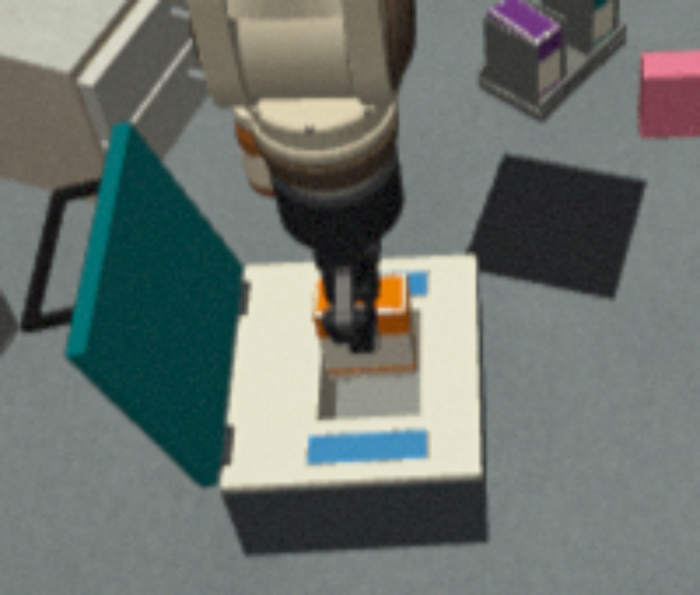

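View pics/c12.png

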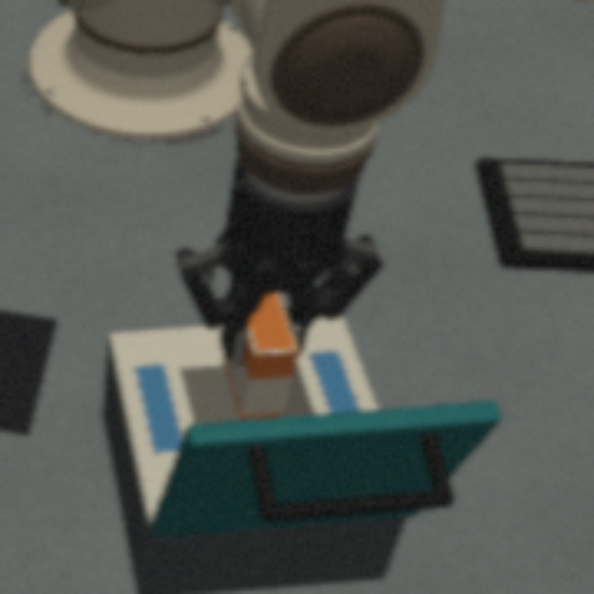

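The carton lines up with the hole. I correct 1.2 mm and lower towards 0.064, watching the force.

```bash
python3 -m jog '{"delta_pos":[[0.025,0.01,-0.1],[0,0,-0.2],[0,0,-0.2],[0,0,-0.2],[0,0,-0.2],[0,0,-0.2],[0,0,-0.2],[0,0,-0.2],[0,0,-0.1],[0,0,0]],"turn":[[0,0,0],[0,0,0],[0,0,0],[0,0,0],[0,0,0],[0,0,0],[0,0,0],[0,0,0],[0,0,0],[0,0,0]],"hand":[-0.7,-0.7,-0.7,-0.7,-0.7,-0.7,-0.7,-0.7,-0.7,-0.7]}' 50
```

```text
time: 23.1
ee_pos: [0.5056, 0.1796, 0.0676]
tcp_rot: [-180.0, 0.1, 21.7]
wrist_force: [-0.0, 1.3, -1.1]
opening: 0.0293
```

```bash
python3 -m jog '{"delta_pos":[[0,0,-0.05],[0,0,-0.05],[0,0,-0.04],[0,0,-0.02],[0,0,-0.02],[0,0,0],[0,0,0],[0,0,0],[0,0,0],[0,0,0]],"turn":[[0,0,0],[0,0,0],[0,0,0],[0,0,0],[0,0,0],[0,0,0],[0,0,0],[0,0,0],[0,0,0],[0,0,0]],"hand":[-0.7,-0.7,-0.7,-0.7,-0.7,-0.7,-0.7,-0.7,-0.7,-0.7]}' 50
```

```text
time: 24.1
ee_pos: [0.506, 0.1797, 0.0596]
tcp_rot: [180.0, -0.0, 21.7]
wrist_force: [-0.2, 0.6, -1.7]
opening: 0.0294
```

```bash
python3 -m jog '{"delta_pos":[[-0.02,-0.01,-0.02],[0,0,-0.015],[0,0,0],[0,0,0],[0,0,0],[0,0,0],[0,0,0],[0,0,0],[0,0,0],[0,0,0]],"turn":[[0,0,0],[0,0,0],[0,0,0],[0,0,0],[0,0,0],[0,0,0],[0,0,0],[0,0,0],[0,0,0],[0,0,0]],"hand":[-0.7,-0.7,-0.7,-0.7,-0.7,-0.7,-0.7,-0.7,-0.7,-0.7]}' 50
```

```text
time: 25.1
ee_pos: [0.505, 0.1792, 0.0584]
tcp_rot: [180.0, -0.0, 21.7]
wrist_force: [-2.4, -0.9, 5.2]
opening: 0.0298
```

The force reads +5 N at exactly the expected height, so the carton is on the floor. I open only to about 45 mm, since the pocket walls are close, and rise.

```bash
python3 -m jog '{"delta_pos":[[0,0,0],[0,0,0],[0,0,0],[0,0,0],[0,0,0.1],[0,0,0.2],[0,0,0.4],[0,0,0.4],[0,0,0.4],[0,0,0.4]],"turn":[[0,0,0],[0,0,0],[0,0,0],[0,0,0],[0,0,0],[0,0,0],[0,0,0],[0,0,0],[0,0,0],[0,0,0]],"hand":[-0.1,0.02,0.02,0.02,0.02,0.02,0.02,0.02,0.02,0.02]}'
python3 -m jog '{"delta_pos":[[0,0,0.4],[0,0,0.4],[-0.46,-0.19,0.2],[-0.46,-0.19,0.2],[-0.46,-0.19,0],[-0.46,-0.19,0],[-0.2,-0.08,0],[0,0,0],[0,0,0],[0,0,0]],"turn":[[0,0,0],[0,0,0],[0,0,0],[0,0,0],[0,0,0],[0,0,0],[0,0,0],[0,0,0],[0,0,0],[0,0,0]],"hand":[0.02,0.02,0.02,0.02,0.02,0.02,0.02,0.02,0.02,0.02]}'
python3 - <<'E'
from h import *
from workcell import bot,camera
o=bot.get_obs();c=camera("wrist");P=cloud(c,o);cv2.imwrite("pics/w13.png",c["frame"][:,:,::-1])
hsv=cv2.cvtColor(c["frame"],cv2.COLOR_RGB2HSV).astype(int)
m=((hsv[...,0]>5)&(hsv[...,0]<22)&(hsv[...,1]>120)&(abs(P[...,0]-.505)<.06)&(abs(P[...,1]-.179)<.06)).astype(np.uint8)
q=P[m>0];print(np.nanmedian(q,0),np.nanpercentile(q[:,2],[2,98]))
cs,_=cv2.findContours(m,0,1);k=max(cs,key=cv2.contourArea)[:,0];print(cv2.minAreaRect((ray(c,k,.096,o)[:,:2]*1000).astype(np.float32)))
s=camera("side");Q=cloud(s);cv2.imwrite("pics/s13.png",s["frame"][:,:,::-1])
hsv=cv2.cvtColor(s["frame"],cv2.COLOR_RGB2HSV).astype(int)
m=(hsv[...,0]>80)&(hsv[...,0]<98)&(hsv[...,1]>150)&(Q[...,1]>.05)
q=Q[m]-[.5945,.2125,.1];q=q[~np.isnan(q[:,0])];x=q@[.929,.370,0];print("lid",90+np.degrees(np.arctan(np.polyfit(q[:,2],x,1)[0])))
E
```

```text
time: 26.1
ee_pos: [0.5051, 0.1792, 0.1547]
tcp_rot: [180.0, -0.1, 21.7]
wrist_force: [-0.7, 0.1, 0.3]
opening: 0.0434
time: 27.1
ee_pos: [0.4037, 0.1375, 0.2127]
tcp_rot: [-180.0, 0.0, 21.7]
wrist_force: [-0.0, -0.4, -0.2]
opening: 0.0434
[0.50525892 0.18019793 0.09637757] [0.09483795 0.09782642]
((504.4605407714844, 179.99224853515625), (54.379390716552734, 24.73004913330078), 21.275917053222656)
lid 106.2972634476283
```

View pics/w13.png

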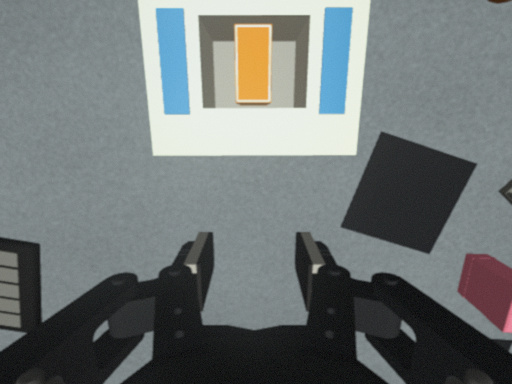

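View pics/s13.png

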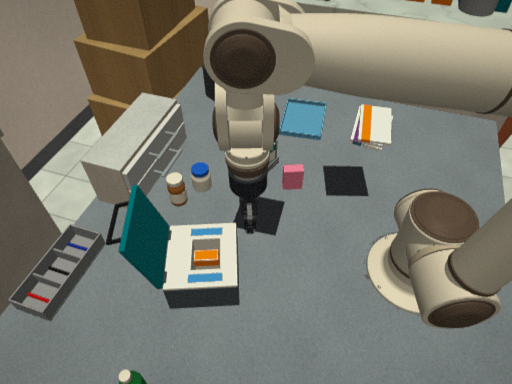

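The carton's top is at z=0.096, so it stands on the pocket floor. It is about 1 mm off the pocket centre and upright, at wrist image (253,63). The lid is at about 106°, the jars and neighbouring cartons are where they were, and the robot is clear. I hand in.

```bash
python3 -c "
from workcell import ticket
print(ticket.job_done())"
```

```text
the job is handed in; nothing more can be done
None
```

The job is done and handed in at about 27 s of the 72 s allowed; the hand-in reports no verdict.

- **Lid:** I swung it open by its bar past the tipping point and let go, and it fell back onto its stop. It measured about 106.8° then and 106.3° at the end, against the stop at 106°.
- **Mat:** I lifted the orange carton from the middle slot by its narrow sides and stood it on the farther mat, within about 2 mm of its centre. There I let go, turned the hand 90° and took it by its broad sides.
- **Pocket:** I lowered it until the force showed it was on the floor, then released. It stands about 1 mm from the pocket's centre. Its top reads 96.4 mm above the counter, and 96 mm is expected with the carton standing on the floor.
- **Other things:** The side view after the release shows both jars where they started. The arm hid the teal and purple cartons in that last view; they looked unmoved in earlier views. The robot was clear of everything at the end.
- **Disagreement:** My early estimates of the pocket's position, from the side camera, differed by 2–3 mm from the wrist camera. I used the wrist camera because its outline of the pocket matched the stated size.

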